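# Dry-fit the summit hut on the terrain model

## Robot

A 6-joint arm with a two-finger parallel gripper is mounted at the origin on the work surface. World frame = base frame: x ahead of the robot, y to its left, z up, the work surface at z = 0. Lengths are in m, angles in degrees, forces in N, time in s.
With the tool pointing down it reaches from about 0.35 to 0.925 m from the base axis. Payload 6.4 kg.
Tool frame: the origin (TCP) lies at the centre of the arm's flange, where the gripper is bolted on; the fingertips stand 199 mm ahead of it and the grasp point (between the pads) lies 180 mm ahead of it (bot.tip_reach is the distance from the TCP to the fingertips, in m); z points along the fingers, y is the line along which they close (so a half turn about z gives the same grasp; the last joint's range is limited). The gripper opens to 94 mm and grips with 3 to 60 N. Pads are 16 mm wide; open, the fingers measure 119 mm over their backs; the gripper's body (75 mm by 177 mm) begins 78 mm behind the grasp point.
Start: joints at [56.431, 14.043, 89.255, -0, 76.702, -9.975], TCP at [0.26, 0.596, 0.405] pointing down, gripper open.
Joint ranges: [-179.41, 179.41], [-58.25, 129.5], [7.25, 145.43], [-54.29, 234.29], [11.92, 165.04], [-157.13, 157.13]. Speed limits (degrees/s): [147.25, 147.25, 180, 180, 180, 180].

## Interface

Orientations are given as [roll, pitch, yaw] about the fixed x, y, z axes, in that order (R = Rz(yaw) Ry(pitch) Rx(roll)).
In Python, from cell import bot gives the robot as it stands. Calls block until the motion is done:
- bot.goto(position, orientation): joint-space move of the TCP to a pose.
- bot.servo_line(position, max_speed=0.15, ori=None): straight line of the TCP; ori=None keeps the orientation; max_speed is the mean speed in m/s.
- bot.set_joints(angles): joint-space move.
- bot.ungrasp() and bot.close_gripper(newtons=None): open the fingers fully, or close them until they stop; newtons is the grip in N (None keeps the last).
- bot.pause(seconds).
- bot.inverse_kinematics(position, orientation): joint angles nearest the present ones, or None.
- bot.observe(): the state.
- bot.capture(name): name is "side" or "top"; returns a dict with "image" (400x640x3 uint8, red, green, blue), "z_map" (400x640 float32, m along the optical axis (not along the pixel's ray), 0 where there is no reading), "fovy" (degrees; the focal length in pixels is half the picture's height over the tangent of half this angle, whatever the lens; pixels are square), "cx", "cy" (the principal point, pixels), "R" (3x3) and "t" (3): a world point X has camera coordinates R X + t. Camera axes: x right, y down, z forward; pixel columns grow to the right and rows downward; lengths in m; the calibration is good to about 2 mm. A picture is of the moment at which its call begins.
A pose or a line that the arm cannot do raises bot.IKError and nothing moves.
- bot.close_job(): hands the job in; it is judged then, once.
The state is a dict: "clock": time; "qpos": joint angles; "joint_vel": joint speeds; "effort": joint torques, N m; "position": TCP position; "ee_rot": TCP orientation; "wrist_force": force on the tool from outside, world axes, zero at the start; "ft_torque": the same for the moment, N m; "grip_width": opening from 0.0 (shut) to 1.0 (fully open); "grip_force": force on a finger pad.
Only numpy, scipy, OpenCV 4.12 (cv2) and the standard library are available. Lean on these libraries where they do the work, as an engineer would, in place of code of your own. Each camera call takes 0.05 s, during which the arm holds its last target. There are 200 camera calls.

## Task

Lift the orange masking cover off the summit of the terrain model and stand it the right way up, wholly on the round cork pad. Then set the little hut gently on the bare rounded summit so that it balances there by itself, upright and centred, with its ridge running along the line of the red track. Do not drop the cover or the hut, and leave the model tree and everything else on the bench where it stands.

Things in the scene. Friction and masses are not known exactly. Their poses are not given: they have to be found in the camera images.
- hill: Terrain model, fixed to the bench: a white plaster slab 220 x 180 mm on a 230 x 190 mm wooden board, flat top 30 mm above the bench, with a grey spherical summit in its middle. Origin: centre of the underside, on the bench. x runs along the two red track strips (each 36 x 10 mm, one at either end of the slab, in line with the summit), z up. Fixed stones and bushes under 12 mm high stand near its corners.
- summit (a point): Highest point of the grey summit, on its hard smooth surface, 47.6 mm above the bench. The summit is a cap of a sphere of radius 80 mm, 50 mm in radius at its foot and 17.6 mm high above the slab. Axes as those of hill.
- cover: Orange round masking cover, an upside-down shallow pot open below, standing at the start on the slab over the summit: 124 mm across at the rim (inside 116 mm), top 40 mm above the rim, wall and top 4 mm thick, about 120 g. Black knob on top. Origin: centre of the rim plane (its underside), z up.
- cover_knob (a point): Middle of the cover's black knob: a cylinder 22 mm across reaching from 45 to 69 mm above the rim (this point at 57 mm), on a 14 mm neck. Lies on the cover's axis.
- pad: Round cork pad fixed on the bench, 170 mm across, 6 mm thick. Origin: centre of its underside, on the bench. Lies on one side of the terrain model, the hut on the other; either may be left.
- hut: Model hut, solid, about 100 g: brown walls 64 mm long (x) by 40 mm wide (y) by 32 mm high, flat underside, blue gabled roof with its ridge along x, 52 mm high at the ridge, no overhanging eaves. Origin: centre of the flat underside; centre of mass on its axis about 20 mm up. x along the ridge, z up. Starts upright on the bench. Placed d mm off centre on the summit it leans about d/60 rad and may rock for a second or so; let go of it evenly.
- tree: Small green model tree, 68 mm high on a brown disc 32 mm across, standing loose near the hill's +x +y corner; to be left standing. Origin: centre of the underside.
- paint_jar: Green glass paint jar with red cap, 56 mm across, 70 mm high, bystander. Origin: centre of the underside.
- glue_bottle: White glue bottle with orange cap, 54 mm across, 130 mm high, bystander. Origin: centre of the underside.
- spray_can: Red spray can, 60 mm across, 170 mm high, bystander. Origin: centre of the underside.
- brush_cup: White ceramic cup, 72 mm across, 90 mm high, bystander. Origin: centre of the underside.
- brush: Brush 170 mm long lying on the bench, bystander. Origin: under its middle, x along it.
- plaster_block: White plaster offcut 60 x 45 x 30 mm, bystander. Origin: centre of the underside.
Mind the look-alikes: they are no part of the job. Of the things that look like the hut, the larger one is meant.

How it is judged (in metres and radians):
On the way, in this order (a step that is already met when the one before it is completed fails the run):
1. the cover stands on the cork pad, let go (horizontal distance between cover and pad below 0.024 m and z of cover in the frame of pad between 0.003 and 0.01 m and angle between cover's own z axis and vertical below 0.08 rad and contact force between the fingers and cover below 0.1 N and linear speed of cover below 0.03 m/s), for 0.2 s.
2. the hut balances on the bare summit, let go (distance between hut and summit below 0.014 m and angle between hut's own z axis and vertical below 0.2 rad and angle between the x axis of hut and the x axis of hill, either way round below 0.3 rad and contact force between the fingers and hut below 0.1 N), for 0.3 s.
At the end, for the whole second after the job is handed in: Cover upright (within 5 degrees) on the pad, centres within 24 mm; hut balanced on the bare summit, its underside's centre within 14 mm of the summit, leaning under 0.2 rad, ridge within 0.3 rad of the track's line, either way round; both at rest and let go (horizontal distance between cover and pad below 0.024 m and z of cover in the frame of pad between 0.003 and 0.01 m and angle between cover's own z axis and vertical below 0.08 rad and distance between hut and summit below 0.014 m and angle between hut's own z axis and vertical below 0.2 rad and angle between the x axis of hut and the x axis of hill, either way round below 0.3 rad and linear speed of each of hut, cover below 0.02 m/s and angular speed of hut below 0.25 rad/s and contact force between hut and cover below 0.05 N); the robot touches nothing.
It fails at once if the cover is dropped (falls free at over 0.5 m/s) (contact force between the fingers and cover below 0.02 N and linear speed of cover above 0.5 m/s).
It fails at once if the hut is dropped (falls free at over 0.5 m/s) (contact force between the fingers and hut below 0.02 N and linear speed of hut above 0.5 m/s).
It fails at once if the tree or another bystander is shifted by more than 30 mm (distance of any of tree, paint_jar, glue_bottle, spray_can, brush_cup, brush, plaster_block from where it was at the start of the episode above 0.03 m).
It fails at once if the tree or another standing thing is knocked over (angle between any of tree, paint_jar, glue_bottle, spray_can, brush_cup, plaster_block's own z axis and vertical above 0.5 rad).
It also fails if it takes over 72 s, if anything falls off the work surface, if the arm or the gripper's body presses on something with over 40 N, if the wrist force passes 120 N, or if a joint passes its speed limit or range.

## Working session

There is one attempt and no reset: what is moved stays moved. The work goes in short steps, each a Python script; the robot and the scene stay as the last script left them, time stands still between calls to the robot, and variables do not carry over. Pictures are saved under pics/ and viewed, at most 10 in all, crops included, and the job is handed in when it is done.

```bash
mkdir -p pics; cat > h.py <<'E'
import numpy as np, cv2
from cell import bot
def cap(n):
    c=bot.capture(n); c['f']=200/np.tan(np.radians(c['fovy'])/2); c['R']=np.array(c['R']); c['t']=np.array(c['t']); return c
def pts(c):
    v,u=np.mgrid[:400,:640]; z=c['z_map']
    P=np.stack([(u-c['cx'])/c['f']*z,(v-c['cy'])/c['f']*z,z],-1)
    W=(P-c['t'])@c['R']; W[z==0]=np.nan; return W
def ray(c,u,v,h):
    d=c['R'].T@np.array([(u-c['cx'])/c['f'],(v-c['cy'])/c['f'],1]); o=-c['R'].T@c['t']
    return o+d*(h-o[2])/d[2]
E
python3 - <<'E'
from h import *
for n in('top','side'):
    c=cap(n); cv2.imwrite(f'pics/{n}0.png',c['image'][:,:,::-1]); np.save(n+'0.npy',c,allow_pickle=True)
    print(n,c['fovy'],c['cx'],c['cy'],-c['R'].T@c['t'],c['R'][2],(c['z_map']>0).mean())
E
```

```text
top 44.53455147378804 314.3178578217858 198.59690004466108 [ 0.29942288 -0.01940676  1.62770175] [ 0.12428691  0.01376295 -0.99215087] 0.99594140625
side 43.681011682588945 314.56501209058655 207.76710699876332 [0.03418422 0.95974323 1.17202336] [ 0.30855009 -0.63758316 -0.70589274] 0.996
```

View pics/top0.png

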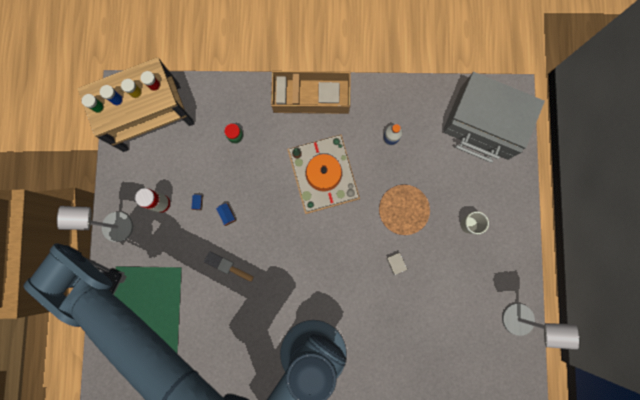

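View pics/side0.png

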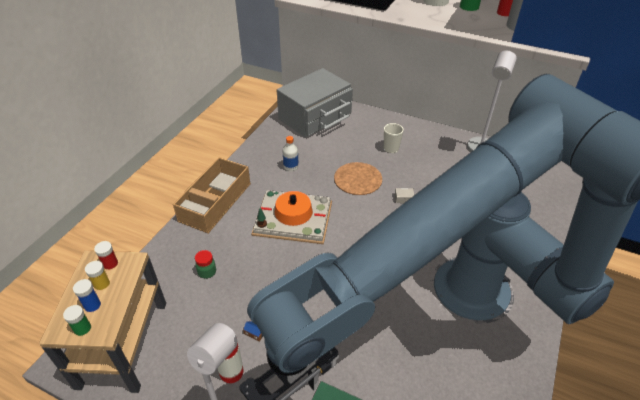

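The top view shows the cover at (323,171), the red strips near (317,146) and (331,197), the pad at (404,209), the larger blue hut at (226,213) with the smaller one at (197,202), and the tree near (296,152). The side view agrees, with the tree by the hill's corner at (262,215).

```bash
python3 - <<'E'
from h import *
c=np.load('top0.npy',allow_pickle=True).item(); W=pts(c); hsv=cv2.cvtColor(c['image'],cv2.COLOR_RGB2HSV)
H,S,V=[hsv[...,i].astype(int) for i in range(3)]
def comp(m,box,h,name,minA=8):
    b=np.zeros((400,640),bool); b[box[1]:box[3],box[0]:box[2]]=1
    n,l,s,ce=cv2.connectedComponentsWithStats((m&b).astype(np.uint8))
    for i in range(1,n):
        if s[i,4]<minA: continue
        p=W[l==i]; ct,_=cv2.findContours((l==i).astype(np.uint8),cv2.RETR_EXTERNAL,cv2.CHAIN_APPROX_NONE)
        r=cv2.minAreaRect(np.array([ray(c,*q[0],h)[:2]*1000 for q in ct[0]],np.float32))
        print(name,'px',ce[i].round(1),s[i,4],'ray',ray(c,*ce[i],h).round(4),'depthmed',np.nanmedian(p,0).round(4),'zmax',np.nanmax(p[:,2]).round(3),'rect',np.round(r[0],1),np.round(r[1],1),round(r[2],1))
comp((H>=5)&(H<18)&(S>190)&(V>120),(295,140,355,200),.07,'cover')
comp((V<60),(310,155,340,185),.099,'knob')
comp(((H<6)|(H>172))&(S>120)&(V>90),(290,135,360,215),.0305,'strip',5)
comp((H>=5)&(H<20)&(S>70)&(V>60),(370,175,440,245),.006,'pad',100)
comp((H>100)&(H<125)&(S>120),(185,190,245,230),.042,'roof')
comp((H>35)&(H<90)&(S>60),(285,135,310,165),.05,'treeish')
m=(W[...,2]>.036)&(W[...,2]<.08); comp(m,(280,130,310,170),.05,'tree3d',3)
E
```

```text
cover px [323.3 172.2] 915 ray [ 0.5809 -0.0256  0.07  ] depthmed [ 0.5791 -0.0251  0.0696] zmax 0.08 rect [581.9 -26.2] [111.7 106.9] 0.7
knob px [323.5 169.5] 20 ray [ 0.5845 -0.026   0.099 ] depthmed [ 0.5849 -0.026   0.0972] zmax 0.103 rect [584.5 -26. ] [16.1  9.5] 0.7
strip px [315.9 146.8] 29 ray [6.741e-01 2.000e-04 3.050e-02] depthmed [ 6.733e-01 -3.000e-04  3.120e-02] zmax 0.039 rect [ 6.738e+02 -1.000e-01] [35.6  8.5] 18.9
strip px [330.2 197.4] 28 ray [ 0.5041 -0.0495  0.0305] depthmed [ 0.5043 -0.049   0.0299] zmax 0.039 rect [504.  -49.4] [32.5  8.3] 18.9
pad px [404.  209.4] 2055 ray [ 0.4702 -0.2962  0.006 ] depthmed [ 0.4706 -0.2961  0.0054] zmax 0.018 rect [ 472.  -296.1] [166.3 167.8] 89.9
roof px [196.2 201.6] 113 ray [0.4829 0.3899 0.042 ] depthmed [0.484  0.3921 0.0311] zmax 0.044 rect [483.4 390.2] [42.9 26.6] 0.8
roof px [224.9 213.2] 208 ray [0.4462 0.2941 0.042 ] depthmed [0.4464 0.2936 0.0411] zmax 0.057 rect [446.5 294.4] [59.5 36.3] 28.3
treeish px [296. 152.] 27 ray [0.6509 0.0651 0.05  ] depthmed [0.6446 0.0635 0.0788] zmax 0.1 rect [650.2  66. ] [19.1 16.4] 45.3
treeish px [298.2 161.2] 16 ray [0.6203 0.0573 0.05  ] depthmed [0.6246 0.0589 0.0302] zmax 0.036 rect [621.   56.3] [13.4 16.5] 0.7
tree3d px [296.6 152.7] 46 ray [0.6487 0.0632 0.05  ] depthmed [0.645  0.0621 0.0629] zmax 0.08 rect [650.4  64.8] [28.5 29.5] 27.8
tree3d px [307.8 166.1] 25 ray [0.6044 0.0256 0.05  ] depthmed [0.6019 0.0243 0.0683] zmax 0.074 rect [606.3  26.5] [23.4  9.9] 0.9
```

```bash
python3 - <<'E'
from h import *
s=bot.observe(); print(s['ee_rot'],s['clock'])
K=[.585,-.026]
best=None
for y in range(-180,180,15):
    q=bot.inverse_kinematics([*K,.35],[180,0,y]); q2=bot.inverse_kinematics([.4705,-.296,.35],[180,0,y])
    if q is not None and q2 is not None:
        d=abs(q[5])+abs(q2[5])
        if best is None or d<best[0]: best=(d,y,q,q2)
print(best)
Y=best[1]; o=[180,0,Y]; open('yaw','w').write(str(Y))
bot.ungrasp()
bot.goto([*K,.38],o)
bot.servo_line([*K,.092+.18],.12)
s=bot.observe(); print(s['position'],s['wrist_force'],s['clock'])
bot.close_gripper(25)
s=bot.observe(); print(s['grip_width'],s['grip_force'],s['wrist_force'])
bot.servo_line([*K,.092+.18+.03],.05)
s=bot.observe(); print(s['grip_width'],s['grip_force'],s['wrist_force'],s['clock'])
c=cap('side'); im=c['image'][120:320,180:440,::-1]; cv2.imwrite('pics/lift.png',cv2.resize(im,None,fx=3,fy=3)[:600,:780])
E
```

```text
[-1.79906435e+02 -1.62243551e-02  1.56407823e+02] 0.1
(np.float64(30.23065771129681), 60, array([-1.36311912e+01,  8.66671115e+00,  1.01436637e+02, -2.54444375e-14,
        6.98966520e+01,  1.63688088e+01]), array([-43.86184893,   4.73549078, 105.74498457,   0.        ,
        69.51952465, -13.86184893]))
[ 0.58539976 -0.02607175  0.2728571 ] [-0.404624    1.01004622  0.86912789] 3.8583
0.22673292913224566 24.9999538064003 [ 0.44483733 -0.50931629  0.08935706]
0.22626229306040685 24.99970257282257 [-1.04524102  0.47238778 -1.59639289] 5.7167
```

View pics/lift.png

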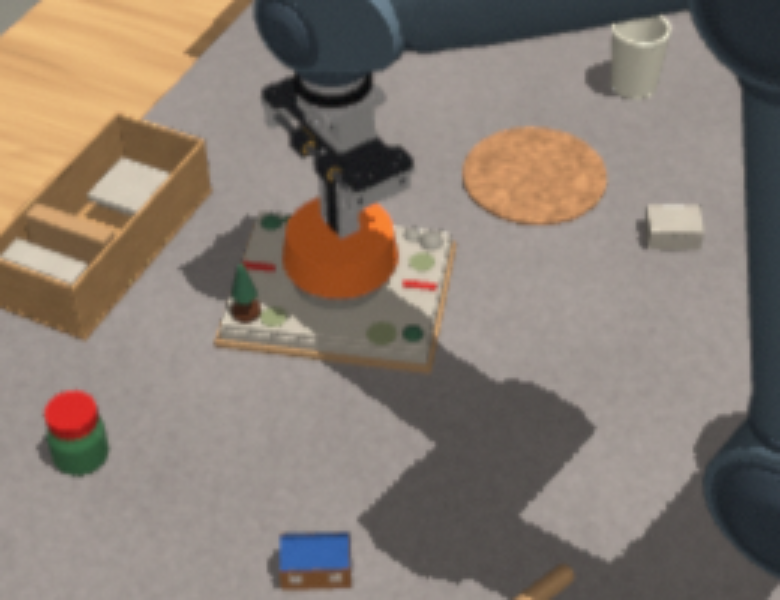

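The crop shows the cover gripped by its knob (about 340,230) and lifted upright clear of the summit, with the tree still standing at (243,295). Next I place it on the pad.

```bash
python3 - <<'E'
from h import *
Y=int(open('yaw').read()); P=[.4715,-.2962]
bot.servo_line([.585,-.026,.38],.15)
bot.servo_line([*P,.34],.2)
z=.2729+.006-.030
bot.servo_line([*P,z+.015],.12)
f0=bot.observe()['wrist_force'][2]
for dz in (.006,.003,.0015,0,-.0015):
    bot.servo_line([*P,z+dz],.03); f=bot.observe()['wrist_force'][2]; print(dz,f-f0)
    if f-f0>1.5: break
bot.ungrasp(); s=bot.observe(); print(s['grip_width'],s['clock'])
bot.servo_line([*P,.40],.2)
bot.goto([.43,.20,.42],[180,0,28.3])
c=cap('top'); np.save('top1.npy',c,allow_pickle=True)
W=pts(c); hsv=cv2.cvtColor(c['image'],cv2.COLOR_RGB2HSV); H,S,V=[hsv[...,i].astype(int) for i in range(3)]
m=(H>=5)&(H<18)&(S>190)&(V>120)&(W[...,2]>.03); v,u=np.nonzero(m); print('cover',ray(c,u.mean(),v.mean(),.046),np.nanmax(W[m][:,2]),np.nanmedian(W[m],0))
# sphere fit on summit depth
A=W[...,:2]-np.array([.589,-.0247]); m=(np.hypot(*np.moveaxis(A,-1,0))<.045)&(W[...,2]>.031)
p=W[m]; r=np.sqrt(.08**2-0); 
from scipy.optimize import least_squares
q=least_squares(lambda x:np.linalg.norm(p-x,axis=1)-.08,[.589,-.0247,-.032],loss='soft_l1',f_scale=.002); print('sphere',len(p),q.x,np.abs(q.fun).mean())
b=np.zeros((400,640),bool); b[135:215,285:365]=1
m=b&((H<6)|(H>172))&(S>120)&(V>70); n,l,s_,ce=cv2.connectedComponentsWithStats(m.astype(np.uint8))
for i in range(1,n):
    if s_[i,4]>5: print('strip',s_[i,4],ray(c,*ce[i],.0305))
cv2.imwrite('pics/top1.png',cv2.resize(c['image'][120:280,180:440,::-1],None,fx=3,fy=3))
print(bot.observe()['clock'])
E
```

```text
0.006 0.004329373790830315
0.003 -1.45783403414445
0.0015 0.47628845707409373
0 -0.12410102306890014
-0.0015 4.606625686909462
0.9975630448496783 11.475
cover [ 0.47985091 -0.29205169  0.046     ] 0.13581189641697294 [ 0.47078941 -0.28963165  0.0457203 ]
sphere 547 [ 0.58878828 -0.02606692 -0.03306508] 0.0025452871091830795
strip 29 [6.74060506e-01 1.54970943e-04 3.05000000e-02]
strip 28 [ 0.50407366 -0.04946247  0.0305    ]
14.25
```

View pics/top1.png

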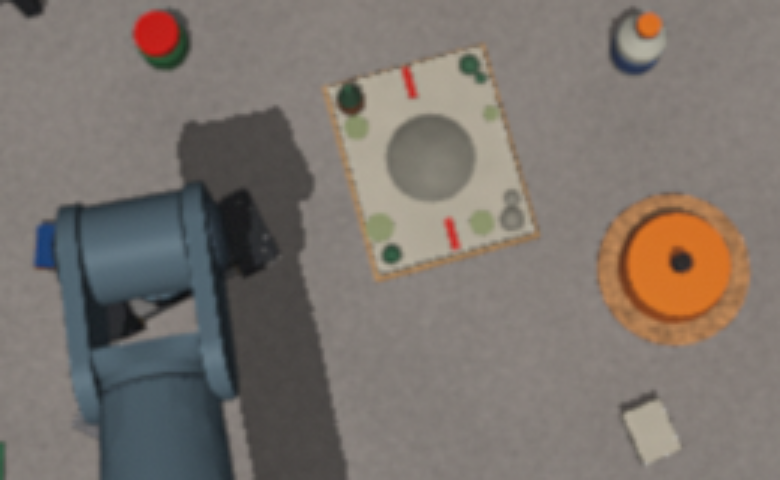

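The cover stands centred on the pad (682,262 in the crop). The bare summit is at (430,157), which agrees with the strip midpoint, and the tree at (350,97) hasn't moved. Next is the hut.

```bash
python3 - <<'E'
from h import *
G=[.4466,.2943]
bot.goto([*G,.30],[180,0,28.3])
bot.servo_line([*G,.2015],.12); bot.pause(.2)
s=bot.observe(); print(s['position'],s['ee_rot'],s['qpos'][5],s['wrist_force'])
bot.close_gripper(15)
s=bot.observe(); print(s['grip_width']*94,s['grip_force'],s['position'])
bot.servo_line([*G,.32],.12); bot.pause(.3)
s=bot.observe(); print(s['grip_width']*94,s['position'],s['wrist_force'],s['clock'])
S=[.589,-.025]
bot.goto([*S,.33],[180,0,16.3])
bot.servo_line([*S,.2015+.0476+.008],.1); bot.pause(.4)
s=bot.observe(); print(s['position'],s['ee_rot'],s['wrist_force'],s['clock'])
for n,b in(('side',(130,270,210,370)),('top',(120,220,260,390))):
    c=cap(n); np.save(n+'2.npy',c,allow_pickle=True)
    cv2.imwrite(f'pics/{n}2.png',cv2.resize(c['image'][b[0]:b[1],b[2]:b[3],::-1],None,fx=4,fy=4,interpolation=cv2.INTER_CUBIC))
E
```

```text
[0.44692706 0.29445219 0.20231106] [ 1.79987502e+02 -9.03788988e-02  2.83060867e+01] 82.92848407401976 [ 0.41265114  0.03509315 -0.02363272]
40.40788193074649 14.999458193778992 [0.44654262 0.29433217 0.20147021]
39.62103080911659 [0.44652748 0.294268   0.31952369] [-0.01371112 -0.24447194 -1.59219312] 18.4
[ 0.58905794 -0.02505273  0.25737892] [ 1.79987464e+02 -2.11406334e-02  1.62978599e+01] [ 0.49409506  0.16215978 -0.96915204] 20.9917
```

View pics/side2.png

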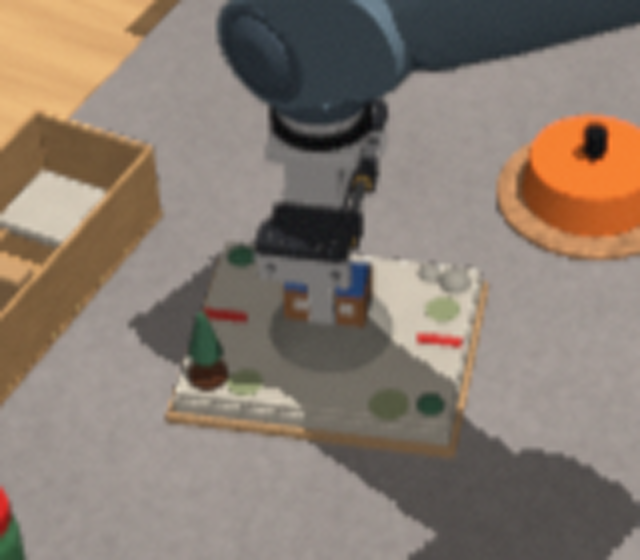

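The hut hangs upright in the gripper over the summit, with its near wall spanning columns 284–370 at row ~320 and the finger at 308–335. I'll compute its offset along the ridge from the mask.

```bash
python3 - <<'E'
from h import *
c=np.load('side2.npy',allow_pickle=True).item(); hsv=cv2.cvtColor(c['image'],cv2.COLOR_RGB2HSV); H,S,V=[hsv[...,i].astype(int) for i in range(3)]
a=np.radians(16.3); ex=np.array([np.cos(a),np.sin(a),0]); ey=np.array([-ex[1],ex[0],0]); S0=np.array([.589,-.025,0])
o=-c['R'].T@c['t']
# rays onto wall plane  y_hill=+.02
b=np.zeros((400,640),bool); b[190:214,276:306]=1
m=b&(((H<16)&(S>110))|((H>100)&(H<125)&(S>120)))
v,u=np.nonzero(m)
d=np.stack([(u-c['cx'])/c['f'],(v-c['cy'])/c['f'],np.ones(len(u))],1)@c['R']
t=(.02-(o-S0)@ey)/(d@ey); P=o+d*t[:,None]; X=(P-S0)@ex; Z=P[:,2]
for r in range(v.min(),v.max()+1):
    k=v==r; 
    print(r,u[k].min(),u[k].max(),'x',(X[k].min()*1e3).round(1),(X[k].max()*1e3).round(1),'z',(Z[k].mean()*1e3).round(1))
# summit circle: rays at .030 for grey? compare strips seen by side camera
b=np.zeros((400,640),bool); b[180:240,250:345]=1
n,l,s,ce=cv2.connectedComponentsWithStats((b&((H<6)|(H>172))&(S>150)&(V>60)).astype(np.uint8))
for i in range(1,n):
    if s[i,4]>6: print('strip',s[i,4],ray(c,*ce[i],.0305))
E
```

```text
197 298 301 x -32.9 -23.5 z 118.8
198 298 301 x -32.8 -23.4 z 114.6
199 298 300 x -29.6 -23.3 z 110.1
200 298 300 x -29.5 -23.2 z 105.8
201 298 300 x -29.4 -23.1 z 101.5
202 297 300 x -29.3 -19.8 z 96.9
203 282 299 x -26.0 28.1 z 89.3
204 281 283 x 25.1 31.6 z 80.0
205 281 301 x -32.1 31.8 z 81.8
206 281 301 x -32.0 32.0 z 76.5
207 281 300 x -28.8 32.2 z 70.2
208 281 300 x -28.7 32.5 z 65.0
209 283 300 x -28.5 26.2 z 63.1
210 294 300 x -28.4 -9.2 z 61.0
211 300 300 x -28.3 -28.3 z 58.1
strip 15 [ 0.67309211 -0.00102546  0.0305    ]
strip 14 [ 0.50707962 -0.0492544   0.0305    ]
```

```bash
python3 - <<'E'
from h import *
S=[.589,-.025]
fz=[]
for _ in range(5): bot.pause(.05); fz.append(bot.observe()['wrist_force'][2])
f0=np.mean(fz); print(f0)
for z in (.2520,.2505,.2498,.2493,.2489,.2485,.2481,.2477,.2473,.2469):
    bot.servo_line([*S,z],.02); bot.pause(.15); s=bot.observe(); f=s['wrist_force'][2]-f0; print(z,s['position'][2].round(5) if hasattr(s['position'][2],'round') else s['position'][2],round(f,2))
    if f>1.0: break
bot.pause(.3); bot.ungrasp(); bot.pause(2)
s=bot.observe(); print(s['grip_width'],s['clock'])
c=cap('side'); cv2.imwrite('pics/side3.png',cv2.resize(c['image'][130:270,210:370,::-1],None,fx=4,fy=4,interpolation=cv2.INTER_CUBIC))
E
```

```text
-1.3877315003315347
0.252 0.25209 1.22
1.0006683211686596 25.15
```

View pics/side3.png

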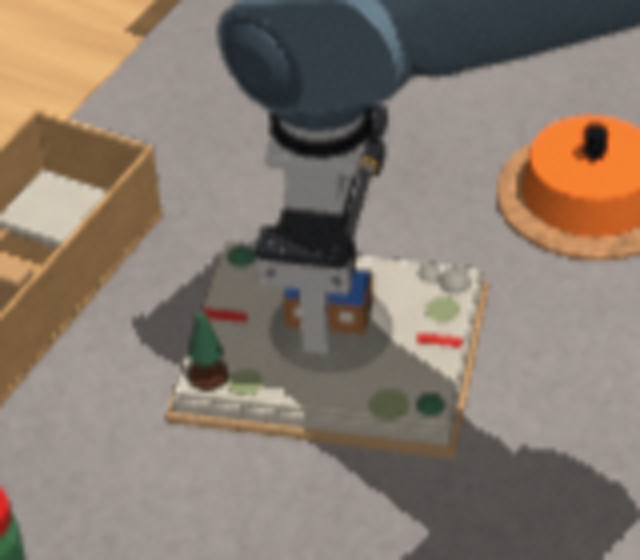

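The stop came early, apparently from force noise, but the hut has settled on the summit: walls about 285–372 across, upright, fingers clear. I'll retract straight up and verify.

```bash
python3 - <<'E'
from h import *
bot.servo_line([.589,-.025,.36],.1)
bot.goto([.40,.25,.42],[180,0,28])
bot.pause(1.0)
c=cap('side'); d=cap('top')
im=np.hstack([cv2.resize(x['image'][r:r+100,q:q+100,::-1],None,fx=4,fy=4,interpolation=cv2.INTER_CUBIC) for x,r,q in((c,150,240),(d,120,275))]); cv2.imwrite('pics/end.png',im)
W=pts(d); hsv=cv2.cvtColor(d['image'],cv2.COLOR_RGB2HSV); H,S,V=[hsv[...,i].astype(int) for i in range(3)]
b=np.zeros((400,640),bool); b[150:195,300:350]=1; m=b&(H>100)&(H<125)&(S>120)
ct=np.argwhere(m)[:,::-1]; r=cv2.minAreaRect(np.array([ray(d,*q,.0896)[:2]*1e3 for q in ct],np.float32)); print('roof',r,ray(d,*ct.mean(0),.0896),np.nanmedian(W[m],0))
a=np.radians(16.3); e=np.array([np.cos(a),np.sin(a)]); X=(W[m][:,:2]-[.589,-.025])@e; Y=(W[m][:,:2]-[.589,-.025])@[-e[1],e[0]]
k=abs(Y)<.006; print('ridge slope',np.polyfit(X[k],W[m][k,2],1))
s=bot.observe(); print(s['clock'],s['wrist_force'])
E
```

```text
roof ((589.34375, -23.435585021972656), (59.78248977661133, 34.79120635986328), 15.668627738952637) [ 0.58925793 -0.02336797  0.0896    ] [ 0.58939923 -0.02416044  0.09021533]
ridge slope [-0.01984029  0.0952783 ]
28.8167 [ 0.10280113 -0.60272216  0.10218266]
```

View pics/end.png

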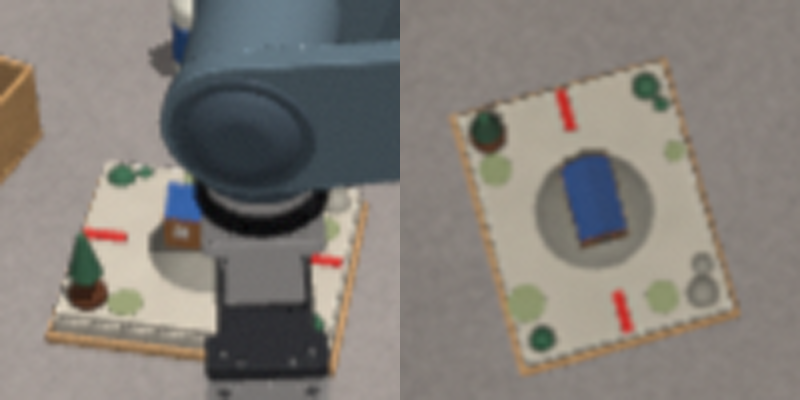

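The top view (right half) shows the hut centred on the summit at (595,200), with its ridge in line with both strips and the tree standing. It measures within about 2 mm of centre, with a ridge slope of about 0.02 and 0.6° of yaw error.

```bash
python3 -c "
from cell import bot
bot.pause(0.5); print(bot.close_job())"
```

```text
the job is handed in; nothing more can be done
None
```

The job is handed in (no verdict was returned): the cover stands upright, centred on the cork pad, and the hut balances on the bare summit about 2 mm off centre, with its ridge within 1° of the track line and the tree still in place.

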